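# Put the parts tin away in the bench rack

### The job

Lift the parts tin off the wooden block, keep it upright, set it down flat on the bench just in front of the rack's empty bay, clear of the rack, and let go of it. Then push it across the bench, straight into the empty bay, until it is fully home against the rack's back. Leave the two tins already in the rack and everything else on the bench where they are.

Things in the scene. Friction and masses are not known exactly. Their poses are not given: they have to be found in the camera images.
- tin: The parts tin to put away: open-topped box of bare folded sheet metal with rivets inside, 120 (its x) x 60 (its y) x 45 mm high, both ends alike, about 0.35 kg, loose. At the start it stands upright on the wooden block. Origin: centre of its underside; z up. Lift it by its two long sides (60 mm apart).
- paper: Brown paper on the bench (112 x 68 mm, fixed, no obstacle), the floor of the rack's EMPTY bay. Origin: centre of the empty bay at bench level, where the tin's origin lies when home; the tin stops at the rack's back 1.5 mm beyond. x points into the bay, y across it. The bay's mouth is at x = -54 mm, so a tin that is home stands out of it by 6 mm.
- rack: Low bare steel rack, fixed, open to the robot's side: 3 bays 78 mm wide at y = -84, 0, 84 mm on the bench, between dividers 6 mm thick, 58 high, from x = -54 to 64; back strip 30 high, inner face at x = 61.5; straps 12 wide across the top at x = -44, 5, 58 (z 58 to 62) keep things from going in from above. 120 x 258 x 62 overall. Origin: middle bay's centre, bench level; x points into the bays.
- block: Wooden chopping block, 150 x 150 x 70 mm high, fixed, to the left or the right. Origin: centre of its underside.
- anvil: Small iron bench anvil on the other side from the block, about 160 x 90 x 76 mm high, fixed, horn along its -x. Origin: centre of its foot's underside.
- tin_b: Bystander: a tin of the same make and size, already home in one of the bays. Origin: centre of its underside.
- tin_c: Bystander: a tin of the same make and size, holding bolts, already home in another bay. Origin: centre of its underside.
- mug: Bystander: steel mug, 76 mm diameter, 80 mm high, beside the rack. Origin: centre of its underside.
- oil: Bystander: grey oil bottle, 56 mm diameter, 150 mm high, beside the rack. Origin: centre of its underside.
- funnel: Bystander: sheet-metal funnel standing mouth down, 110 mm diameter, 115 mm high. Origin: centre of its underside.
- hammer: Bystander: hammer lying flat, about 300 mm long along its x. Origin: under its middle.
- collar: Bystander: short piece of sheet-metal duct standing on end, 110 mm diameter, 60 mm high. Origin: centre of its underside.
- wrench: Bystander: wrench lying flat, along its x. Origin: under its middle.
Things that resemble listed ones, but are neither listed nor needed, are in the scene too. What is shaped like the tin but yellow is not meant.

How it is judged:
On the way:
1. the tin stands flat on the bench in front of the empty bay, clear of the rack (its centre 0.113 to 0.30 m before its home and within 0.08 m to the side), and is let go (height (world z) of tin below 0.005 m and angle between tin's own z axis and vertical below 0.08 rad and linear speed of tin below 0.02 m/s and x of tin in the frame of paper between -0.3 and -0.113 m and y of tin in the frame of paper between -0.08 and 0.08 m and contact force between the fingers and tin below 0.1 N), for 0.2 s.
At the end, for the whole second after the job is handed in: The tin stands flat on the bench in the empty bay, at rest and let go, pushed home against the rack's back (centre within 6 mm of its home along the bay, within 12 mm across, in line with the bay within 0.13 rad) (height (world z) of tin below 0.005 m and angle between tin's own z axis and vertical below 0.08 rad and linear speed of tin below 0.02 m/s and x of tin in the frame of paper between -0.006 and 0.006 m and y of tin in the frame of paper between -0.012 and 0.012 m and angle between the x axis of tin and the x axis of paper, either way round below 0.13 rad and contact force between the fingers and tin below 0.1 N); the robot touches nothing.
It fails at once if the tin is tipped by more than about 30 degrees (angle between tin's own z axis and vertical above 0.52 rad).
It fails at once if a tin already in the rack is shifted by more than 15 mm (distance of any of tin_b, tin_c from where it was at the start of the episode above 0.015 m).
It fails at once if another bystander is shifted by more than 30 mm (distance of any of mug, oil, funnel, hammer, collar, wrench from where it was at the start of the episode above 0.03 m).
It also fails if it takes over 56 s, if anything falls off the work surface, if the arm or the gripper's body presses on something with over 40 N, if the wrist force passes 120 N, or if a joint passes its speed limit or range.

### The arm

A 7-joint arm with a two-finger parallel gripper is mounted at the origin on the work surface. World frame = base frame: x ahead of the robot, y to its left, z up, the work surface at z = 0. Lengths are in m, angles in rad, forces in N, time in s.
With the tool pointing down it reaches from about 0.425 to 0.875 m from the base axis. Payload 4.7 kg.
Tool frame: the origin (TCP) lies between the finger pads; the fingertips stand 11 mm ahead of it and the grasp point (between the pads) lies 8 mm behind it; z points along the fingers, y is the line along which they close (so a half turn about z gives the same grasp; the last joint's range is limited). The gripper opens to 87 mm and grips with 3 to 60 N. Pads are 19 mm wide; open, the fingers measure 117 mm over their backs; the gripper's body (75 mm by 190 mm) begins 51 mm behind the grasp point.
Start: joints at [1.228, 0.321, -0.07, 1.45, 0.023, 1.371, -0.057], TCP at [0.227, -0.609, 0.234] pointing down, gripper open.
Joint ranges: [-2.86, 2.86], [-0.3, 2.09], [-1.38, 1.24], [0.06, 2.45], [-1.56, 4.7], [0.09, 2.05], [-2.69, 2.69]. Speed limits (rad/s): [2.57, 2.57, 3.14, 3.14, 3.14, 3.14, 3.14].

### API

Orientations are given as a rotation vector (axis times angle).
In Python, from bench import ctrl gives the robot as it stands. The module is installed in compiled form; this text tells all that it offers.
- The arm moves only by the shell command python3 -m inch 'ROWS' [FORCE]. ROWS is JSON, a list of rows, each an object with "slide": the shift along the tool's x, y, z scaled (see below), a list of three; "angular": the turn, a rotation vector about the tool's x, y, z scaled (see below), a list of three; "claw": the opening, from -1 (shut) to 1 (fully open). In form: [{"slide": [tx, ty, tz], "angular": [rx, ry, rz], "claw": claw}, ...]. A call has 1 to 10 rows; each row is the pose to reach, as a shift and turn from the pose commanded when the call began, along the tool's axes at that moment; what a row does not reach only later rows make up. The controller multiplies each number of a shift by 0.25 m and each number of a turn by 30 degrees. A row lasts 1/10 s, in which the tool goes at most 50 mm and 8.59 degrees, less where a joint would pass 70% of its speed; a pose out of reach is approached as far as the arm can. A call with a number of a shift or a turn outside -1 to 1 is refused whole. A call with a gripper value outside its range is refused whole. The fingers move at their own pace and stop on an object; FORCE is the grip in N (left out, the last holds). Time passes only in rows, so rows that repeat a pose let the fingers close. It gives the time, the measured TCP pose, the force, the opening and the grip force at its end, in the units of the state.
- ctrl.get_state(): the state, without advancing time (a new reading comes with each control period).
- ctrl.get_image(name): name is "scene" or "top" or "wrist"; returns a dict with "color" (480x640x3 uint8, red, green, blue), "depth" (480x640 float32, m along the optical axis (not along the pixel's ray), 0 where there is no reading), "camera_matrix" (3x3 intrinsics, pixels), "extrinsics" (4x4, takes a point from camera to world coordinates); the wrist camera has in their place "tool_from_camera" (4x4, takes a point from camera to tool coordinates, whose origin is the TCP and whose axes are the flange's). Camera axes: x right, y up, looking along -z (the intrinsics and any distortion apply to the point x, -y, -z); pixel columns grow to the right and rows downward; lengths in m; the calibration is good to about 2 mm. A picture is of the moment at which its call begins: read the wrist's pose just before it.
- ctrl.close_job(): hands the job in; it is judged then, once.
Trained networks look in the newest picture that a camera, given by its name, has taken for a name from the list of things; names that differ only in an ending like _2 or _b are one class to them, and where a whole thing is asked for, a point or a joint stands for the part that bears it (a point fixed in the world has none). Each returns a list of dicts, best first, with "confidence" (0 to 1); they miss things now and then, are a little off and sometimes report something else, mostly with a low value. They report only what shows in the picture. A call takes as long as a camera call. They do not tell look-alikes from the thing itself.
- ctrl.find_in(query, camera): "bbox" ([centre column, centre row, width, height] in pixels, round what is visible of it).
- ctrl.outline_of(query, camera): "mask" (480x640 bool, what is visible of it) and "bbox" ([centre column, centre row, width, height] in pixels, round what is visible of it).
The state is a dict: "time": time; "joint_positions": joint angles; "qd": joint speeds; "joint_torque": joint torques, N m; "position": TCP position; "tool_rot": TCP orientation; "ft_force": force on the tool from outside, world axes, zero at the start; "torque": the same for the moment, N m; "grip_width": opening from 0.0 (shut) to 1.0 (fully open); "grip_force": force on a finger pad.
Only numpy, scipy, OpenCV 4.12 (cv2) and the standard library are available. Lean on these libraries where they do the work, as an engineer would, in place of code of your own. Each camera call takes 0.05 s, during which the arm holds its last target. There are 200 camera calls.

## Working session

There is one attempt and no reset: what is moved stays moved. The work goes in short steps, Python scripts to look and compute and a shell command to move; the robot and the scene stay as the last step left them, time stands still between calls to the robot, and variables do not carry over. Pictures are saved under pics/ and viewed, at most 10 in all, crops included, and the job is handed in when it is done.

```bash
mkdir -p pics && cat > h.py <<'E'
import numpy as np, cv2
from scipy.spatial.transform import Rotation as R
from bench import ctrl
def cloud(im):
    d=im["depth"];K=im["camera_matrix"];v,u=np.indices(d.shape)
    p=np.stack([(u-K[0,2])/K[0,0]*d,-(v-K[1,2])/K[1,1]*d,-d],-1)
    if "extrinsics" in im: T=im["extrinsics"]
    else:
        s=im["state"];T=np.eye(4);T[:3,:3]=R.from_rotvec(s["tool_rot"]).as_matrix();T[:3,3]=s["position"];T=T@im["tool_from_camera"]
    return p@T[:3,:3].T+T[:3,3]
def shot(n):
    s=ctrl.get_state();im=ctrl.get_image(n);im["state"]=s;return im
def save(im,f): cv2.imwrite(f,cv2.cvtColor(im,cv2.COLOR_RGB2BGR))
E
python3 - <<'E'
from h import *
np.set_printoptions(precision=4,suppress=True)
for n in("top","scene"):
    im=shot(n);save(im["color"],f"pics/{n}.png");P=cloud(im);np.savez(f"{n}.npz",P=P,c=im["color"])
    for q in("tin","paper","rack","block","anvil","mug","oil","funnel","hammer","collar","wrench"):
        for r in ctrl.outline_of(q,n):
            m=r["mask"]&(im["depth"]>0)
            if m.sum()>20: print(n,q,round(r["confidence"],2),np.round(r["bbox"]),np.median(P[m],0),P[m].min(0),P[m].max(0))
s=ctrl.get_state();print(s)
E
```

```text
top tin 0.77 [450. 320.  56.  26.] [ 0.2857 -0.4318  0.0209] [ 0.2505 -0.5081 -0.0036] [ 0.3213 -0.3667  0.0526]
top tin 0.71 [259. 188.  27.  45.] [0.6523 0.0905 0.0236] [ 0.5909  0.0575 -0.0026] [0.7122 0.1195 0.0498]
top tin 0.7 [322. 186.  20.  42.] [ 0.6403 -0.0802  0.022 ] [ 0.5865 -0.1121 -0.0033] [ 0.7067 -0.0456  0.0675]
top tin 0.62 [364. 242.  33.  52.] [ 0.4968 -0.2039  0.021 ] [ 0.4309 -0.2514 -0.0032] [ 0.5693 -0.1606  0.0506]
top tin 0.6 [437. 242.  37.  53.] [ 0.4848 -0.3863  0.0921] [ 0.4206 -0.4205  0.0655] [ 0.555  -0.3482  0.1224]
top tin 0.26 [289. 183.  89.  49.] [0.6582 0.0229 0.0609] [ 0.593  -0.1245 -0.0061] [0.7428 0.1464 0.0712]
top paper 0.87 [289. 191.  23.  39.] [0.6509 0.004  0.0017] [ 0.5961 -0.0285 -0.0056] [0.7065 0.0384 0.0098]
top paper 0.51 [434. 247.  69.  66.] [ 0.4683 -0.3702  0.0701] [ 0.3917 -0.4816  0.0015] [ 0.5668 -0.3031  0.0779]
top rack 0.81 [288. 183.  94.  47.] [0.6575 0.0142 0.0613] [ 0.593  -0.1264 -0.0024] [0.7358 0.1345 0.0712]
top rack 0.62 [289. 190.  28.  38.] [0.6478 0.0029 0.002 ] [ 0.5912 -0.034  -0.0056] [0.7062 0.0405 0.06
[... 2743 characters left out ...]
  0.0358] [ 0.259  -0.3133 -0.0024] [ 0.3737 -0.1985  0.0653]
scene wrench 0.96 [455. 399.  19.  39.] [0.6166 0.406  0.0078] [ 0.5717  0.3805 -0.0023] [0.7535 0.4507 0.1347]
{'time': 1.2, 'joint_positions': array([ 1.2281,  0.321 , -0.0701,  1.4505,  0.0226,  1.3708, -0.0569]), 'qd': array([-0.0014, -0.0013,  0.0004,  0.0001,  0.0007,  0.0009, -0.002 ]), 'joint_torque': array([ -0.0003, -49.1116,  -0.4031, -31.2773,  -0.0636,   0.0337,
         0.    ]), 'position': array([ 0.227 , -0.6091,  0.2336]), 'tool_rot': array([ 3.0916,  0.5575, -0.    ]), 'ft_force': array([-0.6722, -0.595 ,  0.4046]), 'torque': array([ 0.0264, -0.0026, -0.0289]), 'grip_force': 0.0, 'grip_width': 1.001650571560667}
```

```bash
python3 - <<'E'
from h import *
np.set_printoptions(precision=4,suppress=True)
a=np.load("top.npz");c=a["c"];P=a["P"]
up=cv2.resize(c[130:370,120:540],None,fx=1.6,fy=1.6,interpolation=cv2.INTER_CUBIC)
cr=cv2.resize(c[205:285,340:480],(700,400),interpolation=cv2.INTER_CUBIC)
save(up,"pics/topz.png");save(cr,"pics/crop.png")
# tin on block: points above block top
def rect(m,P,t):
    q=P[m][:,:2].astype(np.float32);(c0,s,an)=cv2.minAreaRect(q*1000);print(t,len(q),np.round(c0,1),np.round(s,1),round(an,1))
X,Y,Z=P[...,0],P[...,1],P[...,2]
rect((X>.35)&(X<.6)&(Y<-.29)&(Y>-.5)&(Z>.085)&(Z<.13),P,"tin top>.085")
rect((X>.35)&(X<.6)&(Y<-.29)&(Y>-.5)&(Z>.105)&(Z<.13),P,"tin rim")
rect((X>.35)&(X<.6)&(Y<-.28)&(Y>-.5)&(Z>.06)&(Z<.13),P,"block")
rect((X>.55)&(X<.76)&(Y<.18)&(Y>-.17)&(Z>.054)&(Z<.075),P,"rack top")
rect((X>.4)&(X<.6)&(Y<-.14)&(Y>-.27)&(Z>.03)&(Z<.06),P,"lookalike floor")
E
```

```text
tin top>.085 1224 [ 484.6 -384.8] [ 61.4 122.1] 83.6
tin rim 287 [ 484.8 -385. ] [ 61.4 121.6] 83.8
block 3212 [ 445.7 -383.8] [154.1 227.4] 75.6
rack top 1491 [655.8   4.9] [258.  119.2] 88.6
lookalike floor 238 [ 495.8 -203.2] [ 60.2 121.4] 77.0
```

View pics/topz.png

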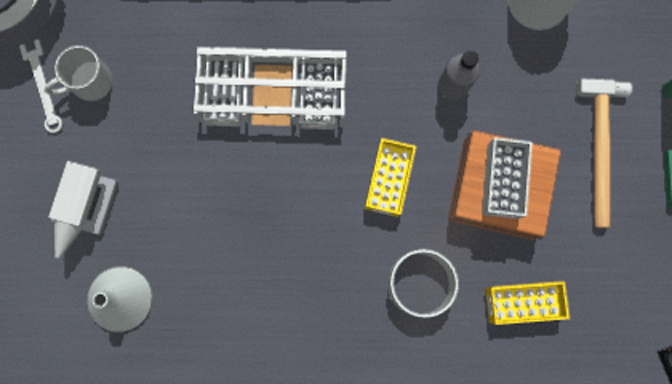

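View pics/crop.png

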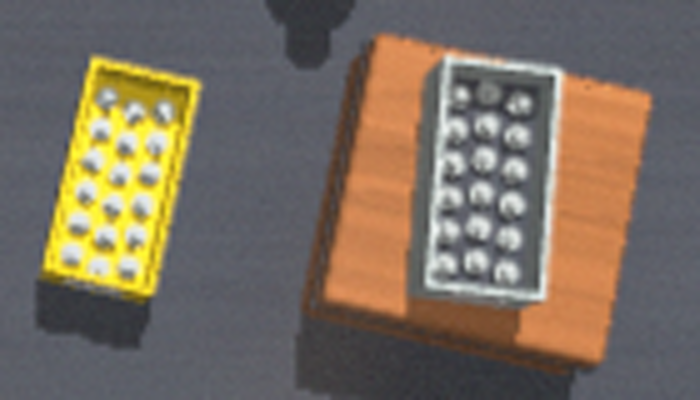

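Candidates for the tin in the top view: the grey tin on the block at (437,242), yellow look-alikes at (364,242) and (450,320), and grey tins in the rack at (259,188) and (322,186). I choose the grey one on the orange-brown block at (437,242). The crop confirms bare metal with rivets, long axis about -6° in yaw. The empty bay is the middle one (brown paper at (289,191)).

```bash
cat > plan.py <<'E'
# plan.py x y z yaw_deg(tool x): slide and angular to get there from the present pose, tool pointing down
import sys
from h import *
x,y,z,w=map(float,sys.argv[1:5]);s=ctrl.get_state()
A=R.from_rotvec(s["tool_rot"]);B=R.from_euler("z",w,degrees=True)*R.from_euler("x",180,degrees=True)
d=np.array([x,y,z])-s["position"]
print("t",s["time"],"pos",np.round(s["position"],4),"yaw",np.round(np.degrees(np.arctan2(*A.as_matrix()[[1,0],0])),2),"F",np.round(s["ft_force"],1),"w",round(s["grip_width"],3))
print("slide",np.round(A.inv().apply(d)/.25,3),"angular",np.round(np.degrees((A.inv()*B).as_rotvec())/30,3))
E
python3 plan.py 0.37 -0.49 0.25 -6.2
```

```text
t 1.2 pos [ 0.227  -0.6091  0.2336] yaw 20.45 F [-0.7 -0.6  0.4] w 1.002
slide [ 0.702 -0.247 -0.066] angular [0.    0.    0.888]
```

```bash
python3 -m inch '[{"slide":[0.17,-0.06,-0.066],"angular":[0,0,0.2],"claw":1},{"slide":[0.35,-0.12,-0.066],"angular":[0,0,0.45],"claw":1},{"slide":[0.52,-0.18,-0.066],"angular":[0,0,0.7],"claw":1},{"slide":[0.7,-0.247,-0.066],"angular":[0,0,0.888],"claw":1},{"slide":[0.7,-0.247,-0.066],"angular":[0,0,0.888],"claw":1},{"slide":[0.7,-0.247,-0.066],"angular":[0,0,0.888],"claw":1},{"slide":[0.7,-0.247,-0.066],"angular":[0,0,0.888],"claw":1}]' 20; python3 plan.py 0.4848 -0.385 0.25 -6.2
```

```text
time: 1.9
position: [0.3682, -0.4912, 0.2501]
tool_rot: [3.136, -0.172, -0.001]
ft_force: [0.9, -0.1, -0.1]
grip_width: 0.999
grip_force: 0.0
t 1.9 pos [ 0.3682 -0.4912  0.2501] yaw -6.27 F [ 0.9 -0.1 -0.1] w 0.999
slide [ 0.417 -0.473 -0.   ] angular [ 0.002  0.001 -0.002]
```

```bash
python3 -m inch '[{"slide":[0.14,-0.158,0],"angular":[0,0,0],"claw":1},{"slide":[0.28,-0.316,0],"angular":[0,0,0],"claw":1},{"slide":[0.417,-0.473,0],"angular":[0,0,0],"claw":1},{"slide":[0.417,-0.473,0],"angular":[0,0,0],"claw":1},{"slide":[0.417,-0.473,0],"angular":[0,0,0],"claw":1},{"slide":[0.417,-0.473,0],"angular":[0,0,0],"claw":1}]' && python3 - <<'E'
from h import *
im=shot("wrist");save(im["color"],"pics/w1.png");P=cloud(im);X,Y,Z=P[...,0],P[...,1],P[...,2]
for lo in(.085,.105):
    m=(X>.35)&(X<.6)&(Y<-.32)&(Y>-.45)&(Z>lo)&(Z<.125)&(im["depth"]>0)
    m=cv2.morphologyEx(m.astype(np.uint8),cv2.MORPH_OPEN,np.ones((3,3)))>0
    q=P[m][:,:2].astype(np.float32);print(len(q),cv2.minAreaRect(q*1000))
    print(np.percentile(P[m][:,2],[50,95,99]))
E
python3 plan.py 0.4848 -0.385 0.089 -6.2
```

```text
time: 2.5
position: [0.4837, -0.3864, 0.2499]
tool_rot: [3.135, -0.175, -0.002]
ft_force: [0.2, -0.2, 1.5]
grip_width: 1.002
grip_force: 0.0
11775 ((485.2611389160156, -386.31182861328125), (60.23057556152344, 121.81041717529297), 83.61003112792969)
[0.09125829 0.115017   0.11571997]
2443 ((484.74322509765625, -386.25543212890625), (60.230472564697266, 120.76893615722656), 83.61175537109375)
[0.11442023 0.11571068 0.11623455]
t 2.55 pos [ 0.4834 -0.3868  0.2499] yaw -6.46 F [-0.4  0.   0.3] w 1.001
slide [ 0.005 -0.009  0.644] angular [ 0.003  0.002 -0.009]
```

View pics/w1.png

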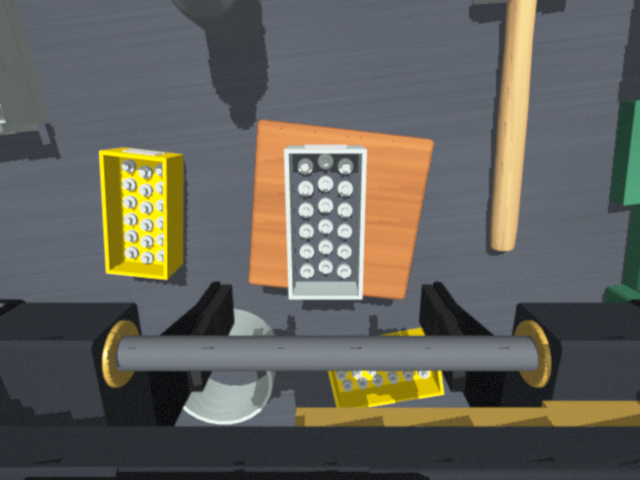

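The wrist view shows the grey tin, centred at about (326,222), lying squarely between the fingers. I'm descending to grasp it.

```bash
python3 -m inch '[{"slide":[0.006,-0.002,0.16],"angular":[0,0,0],"claw":1},{"slide":[0.006,-0.002,0.32],"angular":[0,0,0],"claw":1},{"slide":[0.006,-0.002,0.48],"angular":[0,0,0],"claw":1},{"slide":[0.006,-0.002,0.58],"angular":[0,0,0],"claw":1},{"slide":[0.006,-0.002,0.64],"angular":[0,0,0],"claw":1},{"slide":[0.006,-0.002,0.64],"angular":[0,0,0],"claw":1},{"slide":[0.006,-0.002,0.64],"angular":[0,0,0],"claw":1}]' 20 && python3 -m inch '[{"slide":[0,0,0],"angular":[0,0,0],"claw":-1},{"slide":[0,0,0],"angular":[0,0,0],"claw":-1},{"slide":[0,0,0],"angular":[0,0,0],"claw":-1},{"slide":[0,0,0],"angular":[0,0,0],"claw":-1},{"slide":[0,0,0],"angular":[0,0,0],"claw":-1},{"slide":[0,0,0],"angular":[0,0,0],"claw":-1},{"slide":[0,0,0],"angular":[0,0,0],"claw":-1},{"slide":[0,0,0],"angular":[0,0,0],"claw":-1}]' 20
```

```text
time: 3.25
position: [0.4873, -0.385, 0.0913]
tool_rot: [3.136, -0.172, 0.002]
ft_force: [-0.0, -0.4, 0.4]
grip_width: 0.999
grip_force: 0.0
time: 4.05
position: [0.4877, -0.3842, 0.0908]
tool_rot: [3.136, -0.17, 0.002]
ft_force: [-0.4, -1.7, 5.1]
grip_width: 0.683
grip_force: 20.0
```

```bash
python3 -m inch '[{"slide":[0,0,-0.05],"angular":[0,0,0],"claw":-1},{"slide":[0,0,-0.12],"angular":[0,0,0],"claw":-1},{"slide":[0,0,-0.2],"angular":[0,0,0],"claw":-1},{"slide":[0,0,-0.28],"angular":[0,0,0],"claw":-1},{"slide":[0,0,-0.34],"angular":[0,0,0],"claw":-1},{"slide":[0,0,-0.36],"angular":[0,0,0],"claw":-1},{"slide":[0,0,-0.36],"angular":[0,0,0],"claw":-1},{"slide":[0,0,-0.36],"angular":[0,0,0],"claw":-1}]' 25 && python3 - <<'E'
from h import *
im=shot("wrist");save(im["color"],"pics/w2.png")
t=shot("top");s=shot("scene")
# rack pose from the static views: merge top & scene rack-top points; per-view rects, divider/strap edges
for n,im in(("top",t),("scene",s)):
    P=cloud(im);X,Y,Z=P[...,0],P[...,1],P[...,2]
    m=(X>.55)&(X<.76)&(Y<.18)&(Y>-.17)&(Z>.052)&(Z<.075)
    print(n,cv2.minAreaRect(P[m][:,:2].astype(np.float32)*1000))
    for r in ctrl.outline_of("paper",n)[:1]:
        k=r["mask"]&(Z<.012)&(im["depth"]>0);print("paper",r["confidence"],k.sum(),cv2.minAreaRect(P[k][:,:2].astype(np.float32)*1000))
E
python3 plan.py 0.49 -0.20 0.18 -1.4
```

```text
time: 4.85
position: [0.4868, -0.383, 0.1789]
tool_rot: [-3.136, 0.17, 0.003]
ft_force: [-0.7, 0.5, -3.5]
grip_width: 0.686
grip_force: 25.0
top ((655.8302001953125, 4.8281707763671875), (257.8199157714844, 119.78919219970703), 88.31342315673828)
paper 0.61 672 ((649.8065185546875, 5.521259307861328), (68.73084259033203, 112.52215576171875), 89.29827117919922)
scene ((656.708984375, 2.9873046875), (261.5652770996094, 121.31578826904297), 88.1728515625)
paper 0.77 265 ((643.5615234375, -9.633697509765625), (42.39623260498047, 101.7764663696289), 88.47722625732422)
t 5.1 pos [ 0.487  -0.3832  0.1792] yaw -6.2 F [-0.3  0.1 -2.2] w 0.688
slide [-0.067 -0.73  -0.003] angular [-0.001  0.002 -0.16 ]
```

View pics/w2.png

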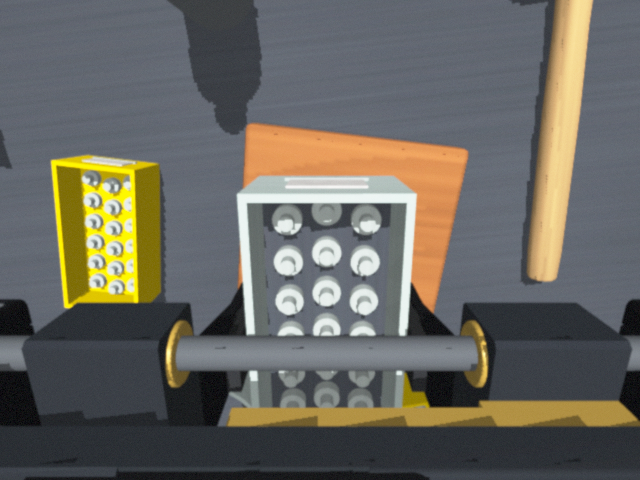

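The tin is held upright, centred at about (327,300) in the wrist view, and clear of the block. Next I carry it to a spot in front of the middle bay.

```bash
python3 -m inch '[{"slide":[-0.01,-0.1,0],"angular":[0,0,-0.02],"claw":-1},{"slide":[-0.02,-0.22,0],"angular":[0,0,-0.05],"claw":-1},{"slide":[-0.03,-0.36,0],"angular":[0,0,-0.09],"claw":-1},{"slide":[-0.045,-0.5,0],"angular":[0,0,-0.12],"claw":-1},{"slide":[-0.055,-0.62,0],"angular":[0,0,-0.15],"claw":-1},{"slide":[-0.067,-0.73,0],"angular":[0,0,-0.155],"claw":-1},{"slide":[-0.067,-0.73,0],"angular":[0,0,-0.155],"claw":-1},{"slide":[-0.067,-0.73,0],"angular":[0,0,-0.155],"claw":-1}]' && python3 plan.py 0.5225 0.0086 0.15 -1.6
```

```text
time: 5.9
position: [0.4905, -0.1999, 0.1801]
tool_rot: [3.14, -0.04, 0.0]
ft_force: [-0.3, -0.1, -3.0]
grip_width: 0.689
grip_force: 25.0
t 5.9 pos [ 0.4905 -0.1999  0.1801] yaw -1.46 F [-0.3 -0.1 -3. ] w 0.689
slide [ 0.107 -0.837  0.12 ] angular [ 0.002 -0.     0.005]
```

```bash
python3 -m inch '[{"slide":[0.01,-0.1,0],"angular":[0,0,0],"claw":-1},{"slide":[0.03,-0.24,0],"angular":[0,0,0],"claw":-1},{"slide":[0.05,-0.4,0.02],"angular":[0,0,0],"claw":-1},{"slide":[0.07,-0.56,0.05],"angular":[0,0,0],"claw":-1},{"slide":[0.09,-0.7,0.08],"angular":[0,0,0],"claw":-1},{"slide":[0.107,-0.8,0.11],"angular":[0,0,0.005],"claw":-1},{"slide":[0.107,-0.837,0.12],"angular":[0,0,0.005],"claw":-1},{"slide":[0.107,-0.837,0.12],"angular":[0,0,0.005],"claw":-1},{"slide":[0.107,-0.837,0.12],"angular":[0,0,0.005],"claw":-1}]' && python3 plan.py 0.5225 0.0086 0.022 -1.6
```

```text
time: 6.8
position: [0.523, 0.0058, 0.1501]
tool_rot: [3.14, -0.051, -0.0]
ft_force: [-0.2, -0.1, -2.7]
grip_width: 0.686
grip_force: 25.0
t 6.8 pos [0.523  0.0058 0.1501] yaw -1.85 F [-0.2 -0.1 -2.7] w 0.686
slide [-0.002 -0.012  0.512] angular [ 0.003  0.    -0.008]
```

```bash
python3 -m inch '[{"slide":[0,-0.012,0.08],"angular":[0,0,0],"claw":-1},{"slide":[0,-0.012,0.18],"angular":[0,0,0],"claw":-1},{"slide":[0,-0.012,0.28],"angular":[0,0,0],"claw":-1},{"slide":[0,-0.012,0.38],"angular":[0,0,0],"claw":-1},{"slide":[0,-0.012,0.44],"angular":[0,0,0],"claw":-1},{"slide":[0,-0.012,0.48],"angular":[0,0,0],"claw":-1},{"slide":[0,-0.012,0.496],"angular":[0,0,0],"claw":-1},{"slide":[0,-0.012,0.496],"angular":[0,0,0],"claw":-1},{"slide":[0,-0.012,0.496],"angular":[0,0,0],"claw":-1}]' && python3 -m inch '[{"slide":[0,0,0.004],"angular":[0,0,0],"claw":-1},{"slide":[0,0,0.008],"angular":[0,0,0],"claw":-1},{"slide":[0,0,0.012],"angular":[0,0,0],"claw":-1},{"slide":[0,0,0.012],"angular":[0,0,0],"claw":-1}]'
```

```text
time: 7.7
position: [0.5238, 0.0111, 0.027]
tool_rot: [3.141, -0.047, 0.003]
ft_force: [-0.2, -0.3, -1.8]
grip_width: 0.691
grip_force: 25.0
time: 8.1
position: [0.5228, 0.0112, 0.023]
tool_rot: [3.141, -0.046, -0.0]
ft_force: [-0.3, -0.4, -2.1]
grip_width: 0.683
grip_force: 25.0
```

```bash
python3 -m inch '[{"slide":[0,0,0.004],"angular":[0,0,0],"claw":-1},{"slide":[0,0,0.008],"angular":[0,0,0],"claw":-1},{"slide":[0,0,0.008],"angular":[0,0,0],"claw":-1}]'
```

```text
time: 8.4
position: [0.5228, 0.0112, 0.0209]
tool_rot: [3.141, -0.046, -0.0]
ft_force: [0.3, 0.8, -2.1]
grip_width: 0.689
grip_force: 25.0
```

```bash
python3 -m inch '[{"slide":[0,0,0.004],"angular":[0,0,0],"claw":-1},{"slide":[0,0,0.006],"angular":[0,0,0],"claw":-1},{"slide":[0,0,0.006],"angular":[0,0,0],"claw":-1}]'
```

```text
time: 8.7
position: [0.5229, 0.0112, 0.0207]
tool_rot: [3.14, -0.046, -0.001]
ft_force: [-4.2, 0.1, 7.1]
grip_width: 0.689
grip_force: 25.0
```

The tin has touched the bench (upward force on the tool). I release it and rise.

```bash
python3 -m inch '[{"slide":[0,0,0],"angular":[0,0,0],"claw":1},{"slide":[0,0,0],"angular":[0,0,0],"claw":1},{"slide":[0,0,0],"angular":[0,0,0],"claw":1},{"slide":[0,0,0],"angular":[0,0,0],"claw":1},{"slide":[0,0,0],"angular":[0,0,0],"claw":1},{"slide":[0,0,0],"angular":[0,0,0],"claw":1},{"slide":[0,0,0],"angular":[0,0,0],"claw":1},{"slide":[0,0,0],"angular":[0,0,0],"claw":1},{"slide":[0,0,0],"angular":[0,0,0],"claw":1}]' && python3 -m inch '[{"slide":[0,0,-0.05],"angular":[0,0,0],"claw":1},{"slide":[0,0,-0.15],"angular":[0,0,0],"claw":1},{"slide":[0,0,-0.3],"angular":[0,0,0],"claw":1},{"slide":[0,0,-0.45],"angular":[0,0,0],"claw":1},{"slide":[0,0,-0.6],"angular":[0,0,0],"claw":1},{"slide":[0,0,-0.6],"angular":[0,0,0],"claw":1},{"slide":[0,0,-0.6],"angular":[0,0,0],"claw":1}]' && python3 - <<'E'
from h import *
im=shot("wrist");save(im["color"],"pics/w3.png")
for n,im in(("wrist",im),("top",shot("top"))):
    P=cloud(im);X,Y,Z=P[...,0],P[...,1],P[...,2];D=im["depth"]>0
    f=lambda m:cv2.minAreaRect(P[cv2.morphologyEx((m&D).astype(np.uint8),cv2.MORPH_OPEN,np.ones((2,2)))>0][:,:2].astype(np.float32)*1000)
    m=(X>.42)&(X<.588)&(abs(Y)<.07)
    print(n,"tin",f(m&(Z>.03)&(Z<.05)),np.percentile(Z[m&D&(Z<.06)],99))
    print("rack",f((X>.56)&(X<.76)&(Y<.18)&(Y>-.17)&(Z>.054)&(Z<.07)))
    for r in ctrl.outline_of("paper",n)[:1]:
        print("paper",r["confidence"],f(r["mask"]&(Z<.012)))
E
```

```text
time: 9.6
position: [0.5229, 0.0112, 0.0195]
tool_rot: [3.141, -0.046, -0.0]
ft_force: [-0.2, -0.1, 0.0]
grip_width: 0.998
grip_force: 0.0
time: 10.3
position: [0.5236, 0.0113, 0.1713]
tool_rot: [3.141, -0.046, 0.005]
ft_force: [-0.5, 0.5, 0.2]
grip_width: 0.996
grip_force: 0.0
wrist tin ((519.8587646484375, 9.603214263916016), (69.66073608398438, 167.8562469482422), 88.1336898803711) 0.04541576152609454
rack ((642.1499633789062, 1.89215087890625), (317.70245361328125, 95.8026123046875), 88.4349365234375)
paper 0.79 ((642.2042846679688, 2.9763832092285156), (68.81515502929688, 96.6543197631836), 88.31730651855469)
top tin ((525.2105102539062, -12.949614524841309), (12.868622779846191, 116.6711654663086), 88.40686798095703) 0.0472162952998604
rack ((513.0796508789062, -82.15917205810547), (422.7571716308594, 129.6781768798828), 4.765003681182861)
paper 0.8 ((502.7606506347656, -38.715606689453125), (411.491455078125, 39.27882766723633), 7.243281364440918)
```

View pics/w3.png

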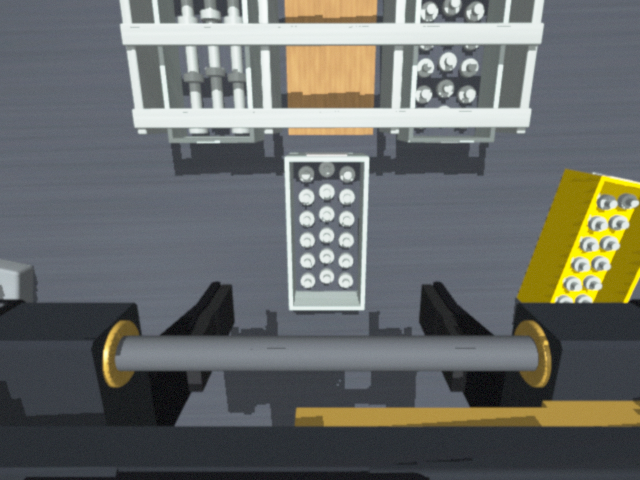

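The wrist view shows the tin upright and released at about (327,232), in line with the paper at about (331,90), with a gap to the rack. Next I move behind it with the fingers half-closed to a 30 mm opening.

```bash
python3 -m inch '[{"slide":[-0.12,0,0],"angular":[0,0,0],"claw":-0.3},{"slide":[-0.24,0,0],"angular":[0,0,0],"claw":-0.3},{"slide":[-0.346,0,0],"angular":[0,0,0],"claw":-0.3},{"slide":[-0.346,0,0],"angular":[0,0,0],"claw":-0.3},{"slide":[-0.346,0,0],"angular":[0,0,0],"claw":-0.3},{"slide":[-0.346,0,0],"angular":[0,0,0],"claw":-0.3},{"slide":[-0.346,0,0],"angular":[0,0,0],"claw":-0.3}]' && python3 - <<'E'
from h import *
for n in("wrist","top"):
    im=shot(n);P=cloud(im);X,Y,Z=P[...,0],P[...,1],P[...,2]
    m=(X>.4)&(X<.588)&(abs(Y)<.07)&(Z>.035)&(Z<.052)&(im["depth"]>0)
    k,l,st,_=cv2.connectedComponentsWithStats(m.astype(np.uint8));i=1+st[1:,4].argmax()
    print(n,st[i,4],cv2.minAreaRect(P[l==i][:,:2].astype(np.float32)*1000))
E
python3 plan.py 0.437 0.0137 0.023 -1.68
```

```text
time: 11.2
position: [0.4371, 0.0139, 0.1694]
tool_rot: [-3.141, 0.046, 0.0]
ft_force: [-0.2, -0.0, -0.2]
grip_width: 0.45
grip_force: 0.0
wrist 3322 ((520.3346557617188, 10.734472274780273), (60.23116683959961, 120.20892333984375), 88.3596420288086)
top 48 ((547.7910766601562, -16.58911895751953), (69.78521728515625, 23.92156219482422), 17.54412078857422)
t 11.3 pos [0.4369 0.0139 0.1694] yaw -1.69 F [ 0.4 -0.2  0.1] w 0.388
slide [0.001 0.001 0.585] angular [-0.001  0.001 -0.   ]
```

```bash
python3 -m inch '[{"slide":[0,0.002,0.15],"angular":[0,0,0],"claw":-0.3},{"slide":[0,0.002,0.3],"angular":[0,0,0],"claw":-0.3},{"slide":[0,0.002,0.45],"angular":[0,0,0],"claw":-0.3},{"slide":[0,0.002,0.55],"angular":[0,0,0],"claw":-0.3},{"slide":[0,0.002,0.585],"angular":[0,0,0],"claw":-0.3},{"slide":[0,0.002,0.585],"angular":[0,0,0],"claw":-0.3},{"slide":[0,0.002,0.585],"angular":[0,0,0],"claw":-0.3}]'  && python3 plan.py 0.5705 0.01 0.023 -1.68
```

```text
time: 12.0
position: [0.4376, 0.0134, 0.0243]
tool_rot: [-3.141, 0.046, -0.003]
ft_force: [0.2, -0.8, 0.3]
grip_width: 0.35
grip_force: 0.0
t 12.0 pos [0.4376 0.0134 0.0243] yaw -1.69 F [ 0.2 -0.8  0.3] w 0.35
slide [ 0.532 -0.002  0.006] angular [-0.    -0.003 -0.   ]
```

```bash
python3 -m inch '[{"slide":[0.02,0,0],"angular":[0,0,0],"claw":-0.3},{"slide":[0.04,0,0],"angular":[0,0,0],"claw":-0.3},{"slide":[0.06,0,0],"angular":[0,0,0],"claw":-0.3},{"slide":[0.09,0,0],"angular":[0,0,0],"claw":-0.3},{"slide":[0.12,0,0],"angular":[0,0,0],"claw":-0.3},{"slide":[0.15,0,0],"angular":[0,0,0],"claw":-0.3},{"slide":[0.18,0,0],"angular":[0,0,0],"claw":-0.3},{"slide":[0.21,0,0],"angular":[0,0,0],"claw":-0.3},{"slide":[0.23,0,0],"angular":[0,0,0],"claw":-0.3},{"slide":[0.24,0,0],"angular":[0,0,0],"claw":-0.3}]' && python3 - <<'E'
from h import *
im=shot("wrist");save(im["color"],"pics/w4.png");P=cloud(im);X,Y,Z=P[...,0],P[...,1],P[...,2]
print(ctrl.get_state()["position"])
E
```

```text
time: 13.0
position: [0.497, 0.0116, 0.0232]
tool_rot: [-3.141, 0.047, -0.0]
ft_force: [-2.5, -0.7, 1.5]
grip_width: 0.353
grip_force: 1.0
[0.49715318 0.01152933 0.023217  ]
```

View pics/w4.png

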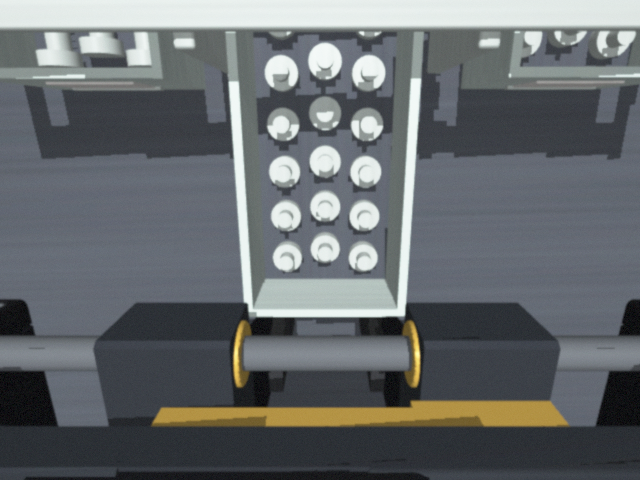

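The tin is entering the bay straight: tin centre column is about 325 and the dividers are at about 183 and 489. That is roughly 3 mm off-centre, inside the 9 mm clearance. I continue pushing.

```bash
python3 -m inch '[{"slide":[0.02,0,0],"angular":[0,0,0],"claw":-0.3},{"slide":[0.05,0,0],"angular":[0,0,0],"claw":-0.3},{"slide":[0.08,0,0],"angular":[0,0,0],"claw":-0.3},{"slide":[0.11,0,0],"angular":[0,0,0],"claw":-0.3},{"slide":[0.14,0,0],"angular":[0,0,0],"claw":-0.3},{"slide":[0.17,0,0],"angular":[0,0,0],"claw":-0.3},{"slide":[0.2,0,0],"angular":[0,0,0],"claw":-0.3},{"slide":[0.23,0,0],"angular":[0,0,0],"claw":-0.3},{"slide":[0.26,0,0],"angular":[0,0,0],"claw":-0.3},{"slide":[0.28,0,0],"angular":[0,0,0],"claw":-0.3}]' && python3 -m inch '[{"slide":[0.01,0,0],"angular":[0,0,0],"claw":-0.3},{"slide":[0.02,0,0],"angular":[0,0,0],"claw":-0.3},{"slide":[0.03,0,0],"angular":[0,0,0],"claw":-0.3},{"slide":[0.03,0,0],"angular":[0,0,0],"claw":-0.3}]'
```

```text
time: 14.05
position: [0.5672, 0.0094, 0.0233]
tool_rot: [3.141, -0.047, 0.001]
ft_force: [-2.0, 0.1, 2.1]
grip_width: 0.348
grip_force: 1.0
time: 14.45
position: [0.5743, 0.0092, 0.0233]
tool_rot: [-3.141, 0.047, -0.001]
ft_force: [-0.3, -0.1, -0.3]
grip_width: 0.351
grip_force: 0.1
```

```bash
python3 -m inch '[{"slide":[0.006,0,0],"angular":[0,0,0],"claw":-0.3},{"slide":[0.012,0,0],"angular":[0,0,0],"claw":-0.3},{"slide":[0.018,0,0],"angular":[0,0,0],"claw":-0.3}]' && python3 -m inch '[{"slide":[0.004,0,0],"angular":[0,0,0],"claw":-0.3},{"slide":[0.008,0,0],"angular":[0,0,0],"claw":-0.3}]'; python3 -m inch '[{"slide":[0.004,0,0],"angular":[0,0,0],"claw":-0.3},{"slide":[0.008,0,0],"angular":[0,0,0],"claw":-0.3}]'
```

```text
time: 14.75
position: [0.5783, 0.009, 0.0233]
tool_rot: [3.141, -0.047, -0.0]
ft_force: [-1.3, 0.2, 0.9]
grip_width: 0.351
grip_force: 0.9
time: 14.95
position: [0.5804, 0.009, 0.0233]
tool_rot: [3.141, -0.046, -0.0]
ft_force: [-1.6, 0.0, 0.3]
grip_width: 0.353
grip_force: 1.0
time: 15.15
position: [0.5816, 0.009, 0.0232]
tool_rot: [3.141, -0.046, -0.003]
ft_force: [-5.2, 0.2, 4.4]
grip_width: 0.346
grip_force: 3.0
```

```bash
python3 -m inch '[{"slide":[0.003,0,0],"angular":[0,0,0],"claw":-0.3},{"slide":[0.006,0,0],"angular":[0,0,0],"claw":-0.3},{"slide":[0.006,0,0],"angular":[0,0,0],"claw":-0.3}]'
```

```text
time: 15.45
position: [0.5815, 0.009, 0.0229]
tool_rot: [3.141, -0.046, -0.008]
ft_force: [-8.7, 0.2, 5.1]
grip_width: 0.349
grip_force: 4.0
```

The tool stopped advancing while the force grew to about 9 N, so the tin is against the rack's back. I back off and check.

```bash
python3 -m inch '[{"slide":[-0.05,0,0],"angular":[0,0,0],"claw":-0.3},{"slide":[-0.15,0,0],"angular":[0,0,0],"claw":-0.3},{"slide":[-0.3,0,0],"angular":[0,0,0],"claw":-0.3},{"slide":[-0.4,0,-0.1],"angular":[0,0,0],"claw":-0.3},{"slide":[-0.4,0,-0.3],"angular":[0,0,0],"claw":-0.3},{"slide":[-0.4,0,-0.5],"angular":[0,0,0],"claw":-0.3},{"slide":[-0.4,0,-0.6],"angular":[0,0,0],"claw":-0.3},{"slide":[-0.4,0,-0.6],"angular":[0,0,0],"claw":-0.3},{"slide":[-0.4,0,-0.6],"angular":[0,0,0],"claw":-0.3}]' && python3 - <<'E'
from h import *
im=shot("wrist");P=cloud(im)
t=shot("top");P=cloud(t);X,Y,Z=P[...,0],P[...,1],P[...,2]
save(np.hstack([im["color"][:300,:], ]),"pics/w5.png")
Q=cloud(im)
for n,P in(("wrist",Q),("top",P)):
    for y0 in(-.085,.0,.09):
        m=(P[...,0]>.55)&(P[...,0]<.65)&(abs(P[...,1]-y0)<.034)&(P[...,2]>.036)&(P[...,2]<.052)
        q=P[m];print(n,y0,len(q),np.percentile(q[:,0],[1,5]),np.percentile(q[:,1],[1,99]))
print(ctrl.get_state()["ft_force"],ctrl.get_state()["position"])
E
```

```text
time: 16.35
position: [0.4846, 0.0117, 0.1737]
tool_rot: [3.141, -0.047, 0.004]
ft_force: [-0.1, 0.3, -0.7]
grip_width: 0.351
grip_force: 0.0
wrist -0.085 1688 [0.58751957 0.58815067] [-0.11893539 -0.05111973]
wrist 0.0 822 [0.5912676  0.59165852] [-0.03385241  0.03317588]
wrist 0.09 1479 [0.5921771  0.59271391] [0.05813347 0.11890409]
top -0.085 62 [0.58647177 0.58733037] [-0.11670161 -0.05319576]
top 0.0 34 [0.59049981 0.59103645] [-0.02987819 -0.00304459]Traceback (most recent call last):
  File "<stdin>", line 9, in <module>
    return _quantile_unchecked(
        a, q, axis, out, overwrite_input, method, keepdims, weights)
    return _ureduce(a,
                    func=_quantile_ureduce_func,
    ...<5 lines>...
                    overwrite_input=overwrite_input,
                    method=method)
    r = func(a, **kwargs)
    result = _quantile(arr,
                       quantiles=q,
    ...<2 lines>...
                       out=out,
                       weights=wgt)
    slices_having_nans = np.isnan(arr[-1, ...])
                                  ~~~^^^^^^^^^
IndexError: index -1 is out of bounds for axis 0 with size 0
```

View pics/w5.png

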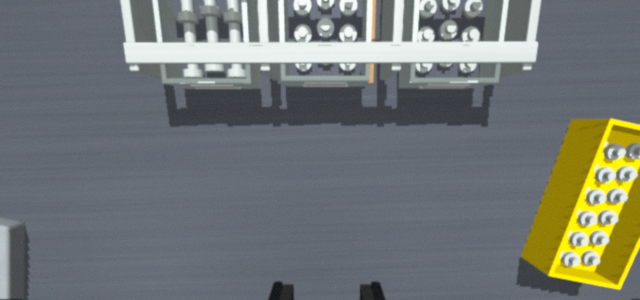

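The picture shows the tin (about (325,80)) flush with its two neighbours. Its rear edge is at x = 0.591, within 2 mm of theirs, and a thin strip of paper on its right shows it is a few mm off-centre, within tolerance. I hand it in.

```bash
python3 -c "
from bench import ctrl
print(ctrl.close_job())"
```

```text
the job is handed in; nothing more can be done
None
```

The tin was lifted off the block, set down and released in front of the empty bay, then pushed home against the rack's back; I handed the job in at about 16.5 s and no verdict came back.

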